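# Clear the rapid-test tray and set up the next batch

## Task

First throw all the used test cassettes from the tray into the yellow bin. Then set up one lane of the tray, whichever you like, for each blood tube waiting in the blue rack: lay a fresh cassette flat and face up in the lane's bed with its sample well towards the tube block, and stand the tube fully down in the bore behind it; leave no fresh cassette in a lane that has no tube. Keep the blood tubes upright throughout and do not disturb the dropper bottle or the specimen cup.

Things in the scene. Friction and masses are not known exactly. Their poses are not given: they have to be found in the camera images.
- tray: grey test tray fixed on the bench, floor plate 146 (its x) by 232 (its y) by 4 mm, reaching from 82 mm in front of (-x) to 64 mm behind the origin, which lies at bench height; x points to its back. 4 lanes (0 to 3 from +y to -y, 54 mm apart), each a flat bed with a tube bore behind it in a white block, 40 mm in x, top 38 mm above the bench
- bed0 (a point): centre of the floor of the bed of lane 0, 4 mm above the bench; same axes as the tray. The bed takes one cassette lying along x: 76 mm between the low end bars, 24.4 mm between the corner guides, both 5 mm high; the long sides are open over the middle 44 mm for the fingers
- bore0 (a point): centre of the floor of the round bore of lane 0, 73 mm behind its bed (+x of the tray): bore 16 mm wide and 30 mm deep, floor 8 mm above the bench
- bed1 (a point): centre of the floor of the bed of lane 1, 4 mm above the bench; same axes as the tray. The bed takes one cassette lying along x: 76 mm between the low end bars, 24.4 mm between the corner guides, both 5 mm high; the long sides are open over the middle 44 mm for the fingers
- bore1 (a point): centre of the floor of the round bore of lane 1, 73 mm behind its bed (+x of the tray): bore 16 mm wide and 30 mm deep, floor 8 mm above the bench
- bed2 (a point): centre of the floor of the bed of lane 2, 4 mm above the bench; same axes as the tray. The bed takes one cassette lying along x: 76 mm between the low end bars, 24.4 mm between the corner guides, both 5 mm high; the long sides are open over the middle 44 mm for the fingers
- bore2 (a point): centre of the floor of the round bore of lane 2, 73 mm behind its bed (+x of the tray): bore 16 mm wide and 30 mm deep, floor 8 mm above the bench
- bed3 (a point): centre of the floor of the bed of lane 3, 4 mm above the bench; same axes as the tray. The bed takes one cassette lying along x: 76 mm between the low end bars, 24.4 mm between the corner guides, both 5 mm high; the long sides are open over the middle 44 mm for the fingers
- bore3 (a point): centre of the floor of the round bore of lane 3, 73 mm behind its bed (+x of the tray): bore 16 mm wide and 30 mm deep, floor 8 mm above the bench
- used0: used test cassette, white plastic, 70 x 20 x 6 mm, dark red sample well and two red lines in its window; if present it lies in the bed of lane 0. Origin at the centre of its underside, x along its length towards the well, z out of its face
- used1: used test cassette, white plastic, 70 x 20 x 6 mm, dark red sample well and two red lines in its window; if present it lies in the bed of lane 1. Origin at the centre of its underside, x along its length towards the well, z out of its face
- used2: used test cassette, white plastic, 70 x 20 x 6 mm, dark red sample well and two red lines in its window; if present it lies in the bed of lane 2. Origin at the centre of its underside, x along its length towards the well, z out of its face
- used3: used test cassette, white plastic, 70 x 20 x 6 mm, dark red sample well and two red lines in its window; if present it lies in the bed of lane 3. Origin at the centre of its underside, x along its length towards the well, z out of its face
- fresh0: fresh test cassette, white plastic, 70 x 20 x 6 mm, 12 g, blank window, empty dark round sample well 21 mm from its centre towards one end (blue ribs mark the other), lying face up on the pale blue pad in front of the tray. Origin at the centre of its underside, x along its length towards the well, z out of its face
- fresh1: fresh test cassette, white plastic, 70 x 20 x 6 mm, 12 g, blank window, empty dark round sample well 21 mm from its centre towards one end (blue ribs mark the other), lying face up on the pale blue pad in front of the tray. Origin at the centre of its underside, x along its length towards the well, z out of its face
- fresh2: fresh test cassette, white plastic, 70 x 20 x 6 mm, 12 g, blank window, empty dark round sample well 21 mm from its centre towards one end (blue ribs mark the other), lying face up on the pale blue pad in front of the tray. Origin at the centre of its underside, x along its length towards the well, z out of its face
- tube0: stoppered blood tube, if present standing in the blue rack: 13 mm tube with a round foot, lilac stopper 17 mm wide from 62 to 82 mm above the foot (82 mm is the top), about 14 g. Origin at the foot, z up the tube
- tube1: stoppered blood tube, if present standing in the blue rack: 13 mm tube with a round foot, lilac stopper 17 mm wide from 62 to 82 mm above the foot (82 mm is the top), about 14 g. Origin at the foot, z up the tube
- tube2: stoppered blood tube, if present standing in the blue rack: 13 mm tube with a round foot, lilac stopper 17 mm wide from 62 to 82 mm above the foot (82 mm is the top), about 14 g. Origin at the foot, z up the tube
- rack: blue tube rack fixed on the bench, 176 (x) by 56 (y) by 48 mm, origin under its centre, 2 x 7 square openings; tubes stand on its 4 mm floor, 72 mm apart along x
- bin: yellow waste bin fixed on the bench, open on top, 145 x 145 x 95 mm, walls 3 mm, origin under its centre
- dropper: bystander: small white buffer dropper bottle with a green tip, 25 mm wide, 56 mm tall, origin under its centre
- cup: bystander: specimen cup with red lid, 62 mm wide, 67 mm tall, origin under its centre

How it is judged:
By the outcome, as a careful person would: the job done as asked, in the order asked, and still so for the second after the job is handed in, with the robot touching nothing.
Of used0, used1, used2, used3 only 3 to 4 are there at a start; the rules pass over those that are not, and their reading is None.
Of tube0, tube1, tube2 only 2 to 3 are there at a start; the rules pass over those that are not, and their reading is None.
At some moment in a run one of fresh0, fresh1, fresh2 may be knocked a few centimetres aside while the robot is not near it.
It also fails if it takes over 210 s, if anything falls off the work surface, if the arm or the gripper's body presses on something with over 40 N, if the wrist force passes 120 N, or if a joint passes its speed limit or range.

## Robot

A 6-joint arm with a two-finger parallel gripper is mounted at the origin on the work surface. World frame = base frame: x ahead of the robot, y to its left, z up, the work surface at z = 0. Lengths are in m, angles in rad, forces in N, time in s.
With the tool pointing down it reaches from about 0.35 to 0.775 m from the base axis. Payload 7.3 kg.
Tool frame: the origin (TCP) lies on the mounting face of the last link; the fingertips stand 178 mm ahead of it and the grasp point (between the pads) lies 159 mm ahead of it (robot.tcp_to_tips is the distance from the TCP to the fingertips, in m); z points along the fingers, y is the direction in which the jaws open and shut (so a half turn about z gives the same grasp; the last joint's range is limited). The gripper opens to 92 mm and grips with 3 to 60 N. Pads are 19 mm wide; open, the fingers measure 130 mm over their backs; the gripper's body (75 mm by 190 mm) begins 47 mm behind the grasp point.
Start: joints at [1.16, 0.342, 1.524, -0, 1.275, -0.146], TCP at [0.137, 0.507, 0.405] pointing down, gripper open.
Joint ranges: [-2.53, 2.53], [-0.77, 2.02], [0.04, 2.7], [-1, 4.14], [0.28, 2.66], [-3.11, 3.11]. Speed limits (rad/s): [2.57, 2.57, 3.14, 3.14, 3.14, 3.14].

## Interface

Orientations are given as [roll, pitch, yaw] about the fixed x, y, z axes, in that order (R = Rz(yaw) Ry(pitch) Rx(roll)).
In Python, from cell import robot, viewer gives the robot as it stands.
- The arm moves only by the shell command python3 -m creep 'ROWS' [OPENING] [FORCE]. ROWS is JSON, a list that holds one entry, the list of rows, each a list of 6 numbers: the shift along the world's x, y, z in mm, then the turn, a rotation vector about the world's x, y, z in degrees. A call has 1 to 5 rows; each row shifts and turns the pose as measured when the row begins; what a row does not reach is not made up. A row lasts 1/12 s, in which the tool goes at most 41.7 mm and 7.16 degrees, less where a joint would pass 70% of its speed; a pose out of reach is approached as far as the arm can. A call with a gripper value outside its range is refused whole. OPENING is the closure, from -1 (fully open) to 1 (shut), set as the call begins (- or left out, the last holds). The fingers move at their own pace and stop on an object; FORCE is the grip in N (left out, the last holds). Time passes only in rows, so rows that do not move let the fingers close. It gives the time, the measured TCP pose, the force and the opening at its end, in the units of the state.
- robot.observe(): the state, without advancing time (a new reading comes with each control period).
- viewer.read_camera(name): name is "scene" or "top" or "wrist"; returns the picture (400x640x3 uint8, blue, green, red); there is no depth.
- viewer.camera_model(name): a dict with "fx", "fy", "cx", "cy" (pixels), "pose" (4x4, takes a point from camera to world coordinates); the wrist camera has in their place "mount" (4x4, takes a point from camera to tool coordinates, whose origin is the TCP and whose axes are the flange's). Camera axes: x right, y up, looking along -z (the intrinsics and any distortion apply to the point x, -y, -z); pixel columns grow to the right and rows downward; lengths in m; the calibration is good to about 2 mm. A picture is of the moment at which its call begins: read the wrist's pose just before it. camera_model takes no time and is no camera call.
- robot.hand_in(): hands the job in, once; it reports no verdict.
The state is a dict: "time": time; "qpos": joint angles; "qvel": joint speeds; "joint_efforts": joint torques, N m; "tool_pos": TCP position; "tool_rot": TCP orientation; "contact_force": force on the tool from outside, world axes, zero at the start; "torque": the same for the moment, N m; "opening": finger opening in m.
Only numpy, scipy, OpenCV 4.12 (cv2) and the standard library are available. Lean on these libraries where they do the work, as an engineer would, in place of code of your own. Each camera call takes 0.05 s, during which the arm holds its last target. There are 200 camera calls.

## Working session

There is one attempt and no reset: what is moved stays moved. The work goes in short steps, Python scripts to look and compute and a shell command to move; the robot and the scene stay as the last step left them, time stands still between calls to the robot, and variables do not carry over. Pictures are saved under pics/ and viewed, about 12 in all and at most 16, crops included, and the job is handed in when it is done.

```bash
ls; mkdir -p pics; python3 - <<'E'
from cell import robot, viewer
import cv2
s=robot.observe(); print({k:s[k] for k in("time","tool_pos","tool_rot","opening","contact_force")})
for n in("scene","top"):
    m=viewer.camera_model(n); print(n,m)
    cv2.imwrite(f"pics/{n}0.png",viewer.read_camera(n))
print(viewer.camera_model("wrist"))
E
```

```text
pics
{'time': 0.0, 'tool_pos': array([0.13732372, 0.50656908, 0.40407014]), 'tool_rot': array([-3.14007822e+00, -1.99879953e-04,  2.87678046e+00]), 'opening': 0.0920685250018411, 'contact_force': array([-0.20296127,  0.57809392,  0.6403061 ])}
scene {'fx': 407.00528475601664, 'fy': 407.00528475601664, 'cx': 322.88823706157126, 'cy': 194.93839613018838, 'pose': array([[-0.09796356, -0.61215284,  0.78464772,  1.27534708],
       [ 0.99508393, -0.07176333,  0.06824954,  0.01286442],
       [ 0.01452978,  0.7874763 ,  0.61617364,  0.64892372],
       [ 0.        ,  0.        ,  0.        ,  1.        ]])}
top {'fx': 384.58988580120655, 'fy': 384.58988580120655, 'cx': 314.7531446392043, 'cy': 196.94960797762135, 'pose': array([[ 2.46757973e-02,  9.94370092e-01, -1.03049626e-01,
         4.33238541e-01],
       [-9.99693109e-01,  2.47700457e-02, -3.65182291e-04,
        -4.77622762e-02],
       [ 2.18941759e-03,  1.03027012e-01,  9.94676149e-01,
         8.58095356e-01],
       [ 0.00000000e+00,  0.00000000e+00,  0.00000000e+00,
         1.00000000e+00]])}
{'fx': 303.64010595305353, 'fy': 303.64010595305353, 'cx': 323.6365050465874, 'cy': 203.3226584593795, 'mount': array([[ 9.88729268e-04,  9.64523747e-01,  2.63994249e-01,
         7.11403844e-02],
       [ 9.99997694e-01, -1.45695461e-03,  1.57783866e-03,
        -7.09697239e-04],
       [ 1.90649050e-03,  2.63992080e-01, -9.64522963e-01,
         2.02068052e-02],
       [ 0.00000000e+00,  0.00000000e+00,  0.00000000e+00,
         1.00000000e+00]])}
```

View pics/top0.png

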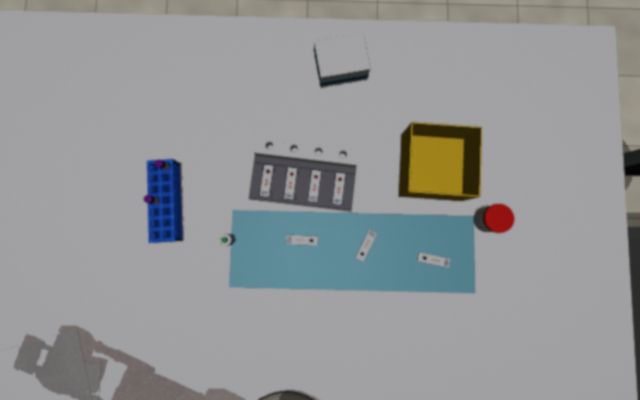

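View pics/scene0.png

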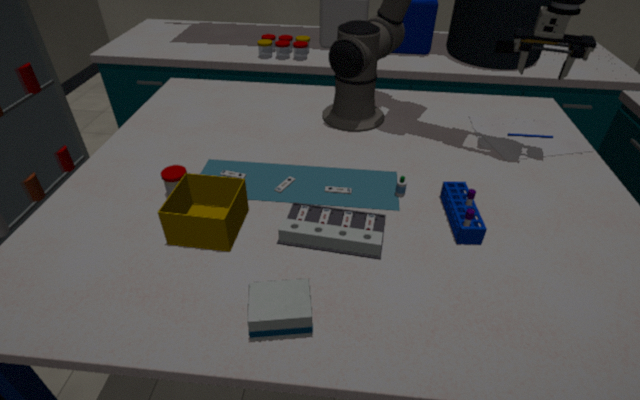

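```bash
cat > h.py <<'E'
import numpy as np, cv2
from scipy.spatial.transform import Rotation as R
from cell import robot, viewer
def grab(name, fn=None):
    m=viewer.camera_model(name); s=robot.observe(); im=viewer.read_camera(name)
    if name=="wrist":
        T=np.eye(4); T[:3,:3]=R.from_euler("xyz",s["tool_rot"]).as_matrix(); T[:3,3]=s["tool_pos"]; m["pose"]=T@m["mount"]
    if fn: cv2.imwrite(fn,im)
    return im,m
def cast(m,uv,z):
    uv=np.atleast_2d(np.asarray(uv,float))
    d=np.c_[(uv[:,0]-m["cx"])/m["fx"],-(uv[:,1]-m["cy"])/m["fy"],-np.ones(len(uv))]@m["pose"][:3,:3].T
    o=m["pose"][:3,3]
    return o+d*((z-o[2])/d[:,2])[:,None]
def proj(m,P):
    c=(np.atleast_2d(P)-m["pose"][:3,3])@m["pose"][:3,:3]
    return np.c_[m["cx"]+m["fx"]*c[:,0]/-c[:,2], m["cy"]-m["fy"]*c[:,1]/-c[:,2]]
def white(im,m,z,roi=None):
    "white cassettes (top at z): list of (centre px, world xy, long-axis yaw deg mod 180, length, width mm)"
    hsv=cv2.cvtColor(im,cv2.COLOR_BGR2HSV)
    k=((hsv[...,1]<60)&(hsv[...,2]>120)).astype(np.uint8)
    k=cv2.morphologyEx(k,cv2.MORPH_CLOSE,np.ones((5,5)))
    if roi: q=np.zeros_like(k); q[roi[1]:roi[3],roi[0]:roi[2]]=1; k*=q
    out=[]
    for c in cv2.findContours(k,cv2.RETR_EXTERNAL,cv2.CHAIN_APPROX_NONE)[0]:
        if cv2.contourArea(c)<60: continue
        W=cast(m,c[:,0],z)[:,:2]*1000
        (x,y),(w,h),_=b=cv2.minAreaRect(W.astype(np.float32))
        if not(50<max(w,h)<90 and 12<min(w,h)<32): continue
        p=cv2.boxPoints(b); e=p[1]-p[0] if np.hypot(*(p[1]-p[0]))>np.hypot(*(p[2]-p[1])) else p[2]-p[1]
        out.append((c[:,0].mean(0).round(),np.round([x,y],1),round(np.degrees(np.arctan2(e[1],e[0]))%180,1),round(max(w,h),1),round(min(w,h),1)))
    return out
E
python3 - <<'E'
from h import *
im,m=grab("top")
hsv=cv2.cvtColor(im,cv2.COLOR_BGR2HSV)
print(hsv[180,266],hsv[240,298],hsv[250,240],hsv[300,300],hsv[200,256])
for o in white(im,m,.01,(220,140,490,300)): print(o)
def bl(k,z,t):
    c=max(cv2.findContours(k.astype(np.uint8),cv2.RETR_EXTERNAL,cv2.CHAIN_APPROX_NONE)[0],key=cv2.contourArea)
    W=cast(m,c[:,0],z)[:,:2]*1000; print(t,[np.round(v,1) for v in cv2.minAreaRect(W.astype(np.float32))])
h,s,v=cv2.split(hsv)
bl((h>20)&(h<35)&(s>120),.095,"bin");bl((h>110)&(h<128)&(s>150),.048,"rack")
for uv,z in(((160,165),.086),((150,199),.086),((227,239),.05),((498,219),.06),((342,60),.05)): print(uv,cast(m,uv,z)[0].round(3))
for uv in((269,145),(294,148),(319,151),(343,154)): print("bore",cast(m,uv,.038)[0].round(4))
E
```

```text
[  1  56 149] [ 15  16 157] [ 97  99 150] [120   3 164] [128   8 131]
(array([433., 259.]), array([ 390.5, -309.1]), np.float32(79.4), 71.0, 21.5)
(array([302., 240.]), array([426.2, -20.7]), np.float32(88.7), 68.9, 21.4)
(array([366., 245.]), array([ 418.3, -162.3]), np.float32(154.1), 70.6, 21.4)
bin [array([ 591.7, -299. ]), array([159.5, 151. ]), np.float64(87.5)]
rack [array([502.9, 271. ]), array([171.6,  67.9]), np.float64(5.2)]
(160, 165) [0.571 0.269 0.086]
(150, 199) [0.501 0.284 0.086]
(227, 239) [0.424 0.134 0.05 ]
(498, 219) [ 0.479 -0.429  0.06 ]
(342, 60) [ 0.82 -0.1   0.05]
bore [0.6292 0.0548 0.038 ]
bore [6.239e-01 2.000e-04 3.800e-02]
bore [ 0.6187 -0.0542  0.038 ]
bore [ 0.6134 -0.1064  0.038 ]
```

```bash
python3 -m creep '[[[24,-31,-4,0,0,5],[24,-31,-4,0,0,5],[24,-31,-4,0,0,0],[24,-31,-4,0,0,0],[24,-31,-4,0,0,0]]]' 0.3 30; for i in 1 2; do python3 -m creep '[[[24,-31,-4,0,0,0],[24,-31,-4,0,0,0],[24,-31,-4,0,0,0],[24,-31,-4,0,0,0],[24,-31,-4,0,0,0]]]'; done
python3 - <<'E'
from h import *
s=robot.observe(); print(s["time"],s["tool_pos"],np.degrees(s["tool_rot"]),s["opening"])
E
```

```text
time: 0.57
tool_pos: [0.256, 0.3504, 0.3825]
tool_rot: [3.14, -0.002, 3.072]
contact_force: [0.2, 1.0, -0.0]
opening: 0.0633
time: 0.98
tool_pos: [0.3789, 0.1867, 0.3615]
tool_rot: [3.14, -0.002, 3.074]
contact_force: [-0.1, -0.2, -0.2]
opening: 0.0335
time: 1.4
tool_pos: [0.5026, 0.0218, 0.3403]
tool_rot: [3.139, -0.002, 3.072]
contact_force: [0.5, 0.7, 1.0]
opening: 0.0319
1.4 [0.50263269 0.0218128  0.34027609] [ 1.79874418e+02 -1.05463923e-01  1.76038086e+02] 0.031897967281889116
```

```bash
python3 -m creep '[[[20,-20,-5,0,0,-1.5],[20,-20,-5,0,0,0],[0,0,0,0,0,0]]]'
cat >> h.py <<'E'
def bores(im,m):
    "dark bore mouths in the white block"
E
python3 - <<'E'
from h import *
im,m=grab("wrist","pics/w1.png")
s=robot.observe(); print(s["tool_pos"],np.degrees(s["tool_rot"]))
for o in white(im,m,.01): print(o)
E
```

```text
time: 1.65
tool_pos: [0.5473, -0.0271, 0.3281]
tool_rot: [3.141, -0.001, 3.038]
contact_force: [-0.5, -0.4, -0.7]
opening: 0.0322
[ 0.54594037 -0.02564342  0.3281172 ] [ 1.79914299e+02 -1.65993235e-01  1.74086345e+02]
(array([510., 393.]), array([819.7, 173.6]), np.float32(84.2), 56.7, 18.3)
(array([315.,  65.]), array([427.1, -23.3]), np.float32(89.1), 69.5, 20.6)
(array([162.,  71.]), array([ 419.4, -163.1]), np.float32(154.2), 69.6, 21.5)
```

View pics/w1.png

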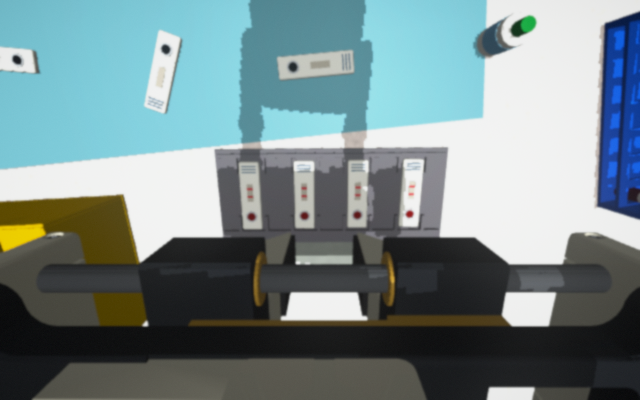

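```bash
cat >> h.py <<'E'
def rects(im,m,z,roi,thr=None):
    "bright blobs within roi -> world rectangles"
    x0,y0,x1,y1=roi; g=im[y0:y1,x0:x1].min(2)
    t,k=cv2.threshold(g,thr or 0,255,cv2.THRESH_BINARY+(0 if thr else cv2.THRESH_OTSU)); k=cv2.morphologyEx(k,cv2.MORPH_CLOSE,np.ones((5,3)))
    for c in cv2.findContours(k,cv2.RETR_EXTERNAL,cv2.CHAIN_APPROX_NONE)[0]:
        if cv2.contourArea(c)<200: continue
        W=cast(m,c[:,0]+[x0,y0],z)[:,:2]*1000
        b=cv2.minAreaRect(W.astype(np.float32)); print(t,(c[:,0].mean(0)+[x0,y0]).round(),np.round(b[0],1),np.round(b[1],1),round(b[2],1))
E
python3 - <<'E'
import h; from h import *
im=cv2.imread("pics/w1.png"); m=viewer.camera_model("wrist")
T=np.eye(4); T[:3,:3]=R.from_euler("xyz",[179.914299,-.165993,174.086345],degrees=True).as_matrix(); T[:3,3]=[0.54594037,-0.02564342,0.3281172]; m["pose"]=T@m["mount"]
rects(im,m,.01,(222,152,440,234))
# tray floor: front corners
print(cast(m,[(216,150),(447,148)],.009).round(4))
E
```

```text
127.0 [250. 195.] [ 539.8 -100.4] [19.9 68.6] 84.1
127.0 [393. 188.] [552.7  45.5] [96.6 83.8] 84.2
127.0 [302. 177.] [539.8 -47.5] [79.1 77.2] 84.1
[[ 0.4911 -0.1261  0.009 ]
 [ 0.5121  0.0977  0.009 ]]
```

```bash
python3 -m creep '[[[-3,-37,-20,0,0,0],[-3,-37,-20,0,0,0],[0,0,-35,0,0,0],[0,0,-30,0,0,0],[0,0,0,0,0,0]]]' 0.3 20
```

```text
time: 2.12
tool_pos: [0.5382, -0.0962, 0.2236]
tool_rot: [3.139, 0.001, 3.042]
contact_force: [-2.0, 0.7, -0.3]
opening: 0.0321
```

```bash
python3 -m creep '[[[2,-4,-16,0,0,0],[0,0,-14,0,0,0],[0,0,-8,0,0,0],[0,0,0,0,0,0]]]'
```

```text
time: 2.45
tool_pos: [0.5397, -0.0968, 0.1878]
tool_rot: [3.138, 0.0, 3.045]
contact_force: [-0.5, -0.3, 0.1]
opening: 0.0321
```

```bash
python3 -m creep '[[[0,-3.5,-4,0,0,0],[0,0,-1,0,0,0],[0,0,0,0,0,0]]]'; python3 -m creep '[[[0,0,0,0,0,0],[0,0,0,0,0,0],[0,0,0,0,0,0]]]' 0.7 20
```

```text
time: 2.7
tool_pos: [0.5405, -0.0991, 0.1858]
tool_rot: [3.139, 0.004, 3.048]
contact_force: [0.3, 0.7, -0.5]
opening: 0.0318
time: 2.95
tool_pos: [0.5411, -0.0991, 0.1881]
tool_rot: [3.14, 0.007, 3.048]
contact_force: [-2.8, 0.1, 9.5]
opening: 0.017
```

```bash
python3 -m creep '[[[0,0,0,0,0,0],[0,0,0,0,0,0],[0,0,0,0,0,0]]]' 0.3 20; python3 -m creep '[[[0,0,20,0,0,0],[0,0,20,0,0,0],[0,0,0,0,0,0]]]'; python3 - <<'E'
from h import *
im,m=grab("wrist","pics/w2.png"); s=robot.observe(); print(s["tool_pos"],np.degrees(s["tool_rot"]))
E
```

```text
time: 3.2
tool_pos: [0.5413, -0.0992, 0.189]
tool_rot: [3.14, 0.009, 3.048]
contact_force: [0.2, -0.3, 0.3]
opening: 0.0307
time: 3.45
tool_pos: [0.5407, -0.0992, 0.2287]
tool_rot: [3.139, 0.005, 3.047]
contact_force: [1.7, 0.3, 0.6]
opening: 0.0321
[ 0.54032526 -0.09905831  0.22724248] [179.8222041    0.18468635 174.59897637]
```

View pics/w2.png

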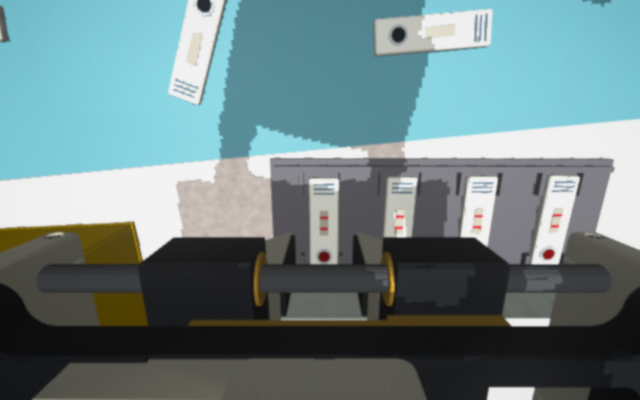

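```bash
python3 -m creep '[[[0,-0.5,-20,0,0,0],[0,0,-18,0,0,0],[0,0,-4,0,0,0],[0,0,-2,0,0,0]]]'; python3 -m creep '[[[0,0,-2,0,0,0]]]'
```

```text
time: 3.83
tool_pos: [0.5402, -0.0995, 0.1819]
tool_rot: [3.139, 0.005, 3.047]
contact_force: [-11.2, 3.5, 50.9]
opening: 0.0324
time: 3.92
tool_pos: [0.5403, -0.0995, 0.182]
tool_rot: [3.139, 0.005, 3.048]
contact_force: [-12.0, 3.8, 42.5]
opening: 0.0323
```

```bash
python3 -m creep '[[[0,0,0.7,0,0,0]]]'; python3 -m creep '[[[0,0,0,0,0,0],[0,0,0,0,0,0],[0,0,0,0,0,0]]]' 0.7 15
```

```text
time: 4.0
tool_pos: [0.5403, -0.0995, 0.1837]
tool_rot: [3.139, 0.006, 3.048]
contact_force: [-1.1, -0.1, -0.5]
opening: 0.0321
time: 4.25
tool_pos: [0.5404, -0.0995, 0.1845]
tool_rot: [3.139, 0.007, 3.048]
contact_force: [0.4, 0.6, 1.4]
opening: 0.0196
```

```bash
python3 -m creep '[[[0,0,25,0,0,0],[0,0,35,0,0,0],[0,-10,35,0,0,0],[5,-25,20,0,0,0],[9,-34,0,0,0,0]]]'; python3 -m creep '[[[9,-34,0,0,0,0],[9,-34,0,0,0,0],[9,-34,0,0,0,0],[9,-30,-10,0,0,0],[0,0,-20,0,0,0]]]'
```

```text
time: 4.67
tool_pos: [0.5519, -0.1643, 0.3005]
tool_rot: [3.135, -0.006, 3.054]
contact_force: [1.7, -0.7, -0.2]
opening: 0.0195
time: 5.08
tool_pos: [0.5901, -0.3075, 0.2762]
tool_rot: [-3.14, 0.006, 3.053]
contact_force: [-0.7, -0.2, 0.1]
opening: 0.0196
```

```bash
python3 -m creep '[[[1,1,-20,0,0,0],[0,0,-15,0,0,0],[0,0,0,0,0,0]]]';  python3 -m creep '[[[0,0,0,0,0,0],[0,0,0,0,0,0],[0,0,0,0,0,0]]]' 0.3; python3 -m creep '[[[0,0,25,0,0,0],[0,10,35,0,0,0],[-6,35,10,0,0,0],[-7,38,0,0,0,0],[-7,38,0,0,0,0]]]'; python3 -m creep '[[[-7,38,0,0,0,0],[-7,38,-10,0,0,0],[-5,38,-30,0,0,-0.6],[-4,20,-30,0,0,0],[0,0,-10,0,0,0]]]'
```

```text
time: 5.33
tool_pos: [0.5896, -0.3096, 0.2339]
tool_rot: [3.14, 0.0, 3.049]
contact_force: [0.2, 1.4, -0.9]
opening: 0.0199
time: 5.58
tool_pos: [0.5896, -0.3095, 0.2337]
tool_rot: [3.139, -0.002, 3.049]
contact_force: [0.3, -0.3, 0.3]
opening: 0.0314
time: 6.0
tool_pos: [0.5693, -0.1912, 0.311]
tool_rot: [-3.139, 0.008, 3.041]
contact_force: [0.9, 0.5, 1.2]
opening: 0.0322
time: 6.42
tool_pos: [0.545, -0.0498, 0.2453]
tool_rot: [-3.136, 0.032, 3.036]
contact_force: [-0.8, 0.6, 0.1]
opening: 0.0322
```

```bash
python3 -m creep '[[[0,3,-20,0,0,0],[0,0,-15,0,0,0],[0,0,0,0,0,0]]]'
```

```text
time: 6.67
tool_pos: [0.5448, -0.0427, 0.2114]
tool_rot: [-3.136, 0.036, 3.043]
contact_force: [-0.8, -0.2, 0.0]
opening: 0.0319
```

```bash
python3 -m creep '[[[0,-3,-8,0,2,0],[0,-1,-8,0,0,0],[0,0,-4,0,0,0]]]'
```

```text
time: 6.92
tool_pos: [0.5463, -0.047, 0.1941]
tool_rot: [-3.131, 0.004, 3.044]
contact_force: [-0.6, -0.1, 0.1]
opening: 0.0322
```

```bash
python3 -m creep '[[[0,0,-7,0,0,0],[0,0,-4,0,0,0],[0,0,0,0,0,0]]]'
```

```text
time: 7.17
tool_pos: [0.5469, -0.048, 0.1826]
tool_rot: [-3.131, 0.006, 3.042]
contact_force: [-0.3, -0.1, 0.3]
opening: 0.032
```

```bash
python3 -m creep '[[[0,0,0,0,0,0],[0,0,0,0,0,0],[0,0,0,0,0,0]]]' 0.7 15; python3 -m creep '[[[0,0,25,0,0,0],[0,0,35,0,0,0],[0,-8,35,0,0,0],[5,-30,18,0,0,0],[6,-36,0,0,0,0]]]'; python3 -m creep '[[[6,-36,0,0,0,0],[7,-36,0,0,0,0],[7,-36,0,0,0,0],[7,-36,0,0,0,0],[6,-25,-15,0,0,0]]]'
```

```text
time: 7.42
tool_pos: [0.547, -0.0474, 0.1827]
tool_rot: [-3.133, 0.006, 3.041]
contact_force: [0.9, 5.4, -2.0]
opening: 0.0195
time: 7.83
tool_pos: [0.5559, -0.1165, 0.2999]
tool_rot: [-3.136, -0.0, 3.049]
contact_force: [0.5, 0.1, 0.8]
opening: 0.0194
time: 8.25
tool_pos: [0.5899, -0.2939, 0.2941]
tool_rot: [-3.129, 0.015, 3.052]
contact_force: [1.5, -0.1, 0.4]
opening: 0.0195
```

```bash
python3 -m creep '[[[1,0,-30,0,1,0],[0,0,-25,0,0,0],[0,0,0,0,0,0]]]';  python3 -m creep '[[[0,0,0,0,0,0],[0,0,0,0,0,0],[0,0,0,0,0,0]]]' 0.3; python3 -m creep '[[[0,0,25,0,0,0],[0,10,35,0,0,0],[-4,36,10,0,0,0],[-5,40,0,0,0,0],[-5,40,0,0,0,0]]]'; python3 -m creep '[[[-5,40,0,0,0,0],[-5,40,0,0,0,0],[-5,40,-10,0,0,0],[-5,30,-20,0,0,0],[-3,10,-20,0,0,0]]]'; python3 -m creep '[[[0,0,-15,0,0,0],[0,0,0,0,0,0]]]'
```

```text
time: 8.5
tool_pos: [0.59, -0.3019, 0.2368]
tool_rot: [-3.124, -0.0, 3.044]
contact_force: [-0.6, 0.8, -1.5]
opening: 0.0197
time: 8.75
tool_pos: [0.5901, -0.3017, 0.2386]
tool_rot: [-3.124, -0.0, 3.044]
contact_force: [0.5, 0.3, 0.4]
opening: 0.0311
time: 9.17
tool_pos: [0.576, -0.1773, 0.3191]
tool_rot: [-3.118, 0.013, 3.038]
contact_force: [0.3, 1.3, 1.0]
opening: 0.0323
time: 9.58
tool_pos: [0.5516, -0.0055, 0.2847]
tool_rot: [-3.116, 0.042, 3.044]
contact_force: [0.2, 0.1, -0.3]
opening: 0.0323
time: 9.75
tool_pos: [0.5499, -0.0001, 0.2703]
tool_rot: [-3.117, 0.043, 3.051]
contact_force: [-0.9, 0.2, -0.4]
opening: 0.0322
```

```bash
python3 -m creep '[[[0,4,-25,1.4,2.4,-0.5],[0,2,-25,0,0,0],[0,0,-12,0,0,0],[0,0,0,0,0,0]]]'
```

```text
time: 10.08
tool_pos: [0.5522, 0.0071, 0.2148]
tool_rot: [-3.138, 0.012, 3.045]
contact_force: [0.0, -0.4, 0.2]
opening: 0.0321
```

```bash
python3 -m creep '[[[-1,0,-15,0,0.6,0],[0,0,-9,0,0,0],[0,0,-5,0,0,0],[0,0,0,0,0,0]]]'
```

```text
time: 10.42
tool_pos: [0.5528, 0.0059, 0.1876]
tool_rot: [-3.136, 0.008, 3.044]
contact_force: [-0.0, -0.1, 0.2]
opening: 0.0325
```

```bash
python3 -m creep '[[[-1,0,-5,0,0,0],[0,0,0,0,0,0]]]'; python3 -m creep '[[[0,0,0,0,0,0],[0,0,0,0,0,0],[0,0,0,0,0,0]]]' 0.7 15
```

```text
time: 10.58
tool_pos: [0.5524, 0.0055, 0.183]
tool_rot: [-3.136, 0.01, 3.043]
contact_force: [0.3, 0.3, 0.3]
opening: 0.0323
time: 10.83
tool_pos: [0.5525, 0.0058, 0.1836]
tool_rot: [-3.137, 0.011, 3.043]
contact_force: [0.6, 1.3, -0.0]
opening: 0.0198
```

```bash
python3 -m creep '[[[0,0,25,0,0,0],[0,0,35,0,0,0],[0,-8,35,0,0,0],[5,-30,18,0,0,0],[5,-38,0,0,0,0]]]'; python3 -m creep '[[[5,-38,0,0,0,0],[5,-38,0,0,0,0],[5,-38,0,0,0,0],[5,-38,0,0,0,0],[5,-38,0,0,0,0]]]'; python3 -m creep '[[[5,-25,-10,0,1,0],[1,0,-30,0,0,0],[0,0,-20,0,0,0],[0,0,0,0,0,0]]]'
```

```text
time: 11.25
tool_pos: [0.5603, -0.0657, 0.3004]
tool_rot: [-3.138, 0.004, 3.051]
contact_force: [1.9, -0.5, -0.1]
opening: 0.0196
time: 11.67
tool_pos: [0.5852, -0.2623, 0.3061]
tool_rot: [-3.135, 0.012, 3.057]
contact_force: [0.8, 0.1, 0.2]
opening: 0.0194
time: 12.0
tool_pos: [0.59, -0.2996, 0.2466]
tool_rot: [-3.127, 0.0, 3.047]
contact_force: [-0.7, 0.1, -0.5]
opening: 0.0198
```

```bash
python3 -m creep '[[[0,0,0,0,0,0],[0,0,0,0,0,0],[0,0,0,0,0,0]]]' 0.3; python3 -m creep '[[[0,0,25,0,0,0],[0,10,30,0,0,0],[-3,36,10,0,0,0],[-4,40,0,0,0,0],[-4,40,0,0,0,0]]]'; python3 -m creep '[[[-4,40,0,0,0,0],[-4,40,0,0,0,0],[-4,40,0,0,0,0],[-4,40,0,0,0,0],[-4,40,-10,0,0,0]]]'; python3 -m creep '[[[-1,15,-20,1,2,0],[0,10,-25,0,0,0],[0,0,-20,0,0,0],[0,0,0,0,0,0]]]'
```

```text
time: 12.25
tool_pos: [0.59, -0.2993, 0.2478]
tool_rot: [-3.127, -0.0, 3.047]
contact_force: [0.1, 0.2, -0.4]
opening: 0.031
time: 12.67
tool_pos: [0.5789, -0.1747, 0.3219]
tool_rot: [-3.122, 0.011, 3.041]
contact_force: [0.8, 0.3, -1.0]
opening: 0.0321
time: 13.08
tool_pos: [0.5571, 0.0327, 0.3244]
tool_rot: [-3.12, 0.032, 3.043]
contact_force: [1.1, -0.1, -0.2]
opening: 0.0323
time: 13.42
tool_pos: [0.5538, 0.0708, 0.2652]
tool_rot: [-3.138, 0.007, 3.058]
contact_force: [-1.5, -0.1, 1.0]
opening: 0.0323
```

```bash
python3 -m creep '[[[1,-5,-25,0,0,-1],[0,-4,-22,0,0,0],[0,0,-12,0,0,0],[0,0,0,0,0,0]]]'
```

```text
time: 13.75
tool_pos: [0.5566, 0.0634, 0.2125]
tool_rot: [-3.139, 0.02, 3.044]
contact_force: [-1.1, 0.0, -0.6]
opening: 0.0317
```

```bash
python3 -m creep '[[[-1,-2,-14,0,1,0],[0,0,-9,0,0,0],[0,0,-4,0,0,0],[0,0,0,0,0,0]]]'
```

```text
time: 14.08
tool_pos: [0.5574, 0.0608, 0.1887]
tool_rot: [-3.137, 0.009, 3.043]
contact_force: [-0.1, 0.3, -0.6]
opening: 0.0322
```

```bash
python3 -m creep '[[[-1,0,-5.5,0,0,0],[0,0,0,0,0,0]]]'; python3 -m creep '[[[0,0,0,0,0,0],[0,0,0,0,0,0],[0,0,0,0,0,0]]]' 0.7 15;  python3 -m creep '[[[0,0,25,0,0,0],[0,0,35,0,0,0],[0,-8,35,0,0,0],[5,-30,18,0,0,0],[4,-38,0,0,0,0]]]'; python3 -m creep '[[[4,-38,0,0,0,0],[4,-38,0,0,0,0],[4,-38,0,0,0,0],[4,-38,0,0,0,0],[4,-38,0,0,0,0]]]'
```

```text
time: 14.25
tool_pos: [0.5568, 0.0608, 0.1836]
tool_rot: [-3.138, 0.011, 3.043]
contact_force: [-0.4, -0.7, -0.4]
opening: 0.0319
time: 14.5
tool_pos: [0.557, 0.0608, 0.1841]
tool_rot: [-3.138, 0.012, 3.043]
contact_force: [-0.5, -0.2, -0.3]
opening: 0.0196
time: 14.92
tool_pos: [0.564, -0.0111, 0.3009]
tool_rot: [-3.138, 0.006, 3.052]
contact_force: [1.8, -0.2, -0.6]
opening: 0.0196
time: 15.33
tool_pos: [0.5839, -0.2075, 0.3065]
tool_rot: [-3.137, 0.016, 3.057]
contact_force: [0.5, 0.6, -0.0]
opening: 0.0196
```

```bash
python3 -m creep '[[[4,-38,0,0,0,0],[4,-38,-10,0,1,0],[1,-10,-30,0,0,0],[0,0,-25,0,0,0],[0,0,0,0,0,0]]]'; python3 -m creep '[[[0,0,0,0,0,0],[0,0,0,0,0,0],[0,0,0,0,0,0]]]' 0.3; python3 -m creep '[[[0,0,25,0,0,0],[3,10,35,0,0,0],[8,36,20,0,0,0],[9,40,0,0,0,0],[9,40,0,0,0,0]]]'; python3 -m creep '[[[9,40,0,0,0,0],[9,40,0,0,0,0],[9,40,0,1,1,0],[7,20,0,0,0,0],[0,0,0,0,0,0]]]'
python3 - <<'E'
from h import *
im,m=grab("wrist","pics/w3.png"); s=robot.observe(); print(s["tool_pos"],np.degrees(s["tool_rot"]))
np.save("w3.npy",m["pose"])
E
```

```text
time: 15.75
tool_pos: [0.5914, -0.3082, 0.2426]
tool_rot: [-3.128, 0.006, 3.048]
contact_force: [-0.8, 0.7, -1.4]
opening: 0.0194
time: 16.0
tool_pos: [0.5916, -0.3078, 0.2442]
tool_rot: [-3.129, 0.006, 3.048]
contact_force: [-0.0, -0.3, 0.4]
opening: 0.0313
time: 16.42
tool_pos: [0.6197, -0.182, 0.3354]
tool_rot: [-3.124, 0.015, 3.042]
contact_force: [1.0, -1.1, -0.0]
opening: 0.0323
time: 16.83
tool_pos: [0.6535, -0.0274, 0.3489]
tool_rot: [-3.141, 0.015, 3.054]
contact_force: [-0.3, -0.9, -1.2]
opening: 0.032
[ 0.65316094 -0.02877934  0.3491593 ] [-179.92620379    0.87950542  174.98218074]
```

View pics/w3.png

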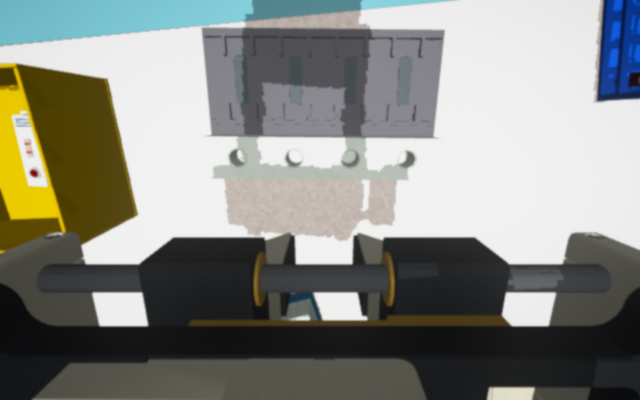

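```bash
python3 - <<'E'
from h import *
im=cv2.imread("pics/w3.png"); m=viewer.camera_model("wrist"); m["pose"]=np.load("w3.npy")
b=cast(m,[(406,158),(350,157),(294,157),(237,157)],.038)*1000; print("bores",b.round(1)[:,:2].tolist())
c=cast(m,[(444,30),(203,29)],.004)*1000; print("front corners",c.round(1)[:,:2].tolist(), np.linalg.norm(c[0]-c[1]))
mid=c.mean(0); d=c[0]-c[1]; print("yaw",-np.degrees(np.arctan2(d[0],d[1])), -np.degrees(np.arctan2(*(b[0]-b[3])[:2])))
crop=im[10:185,190:460]; cv2.imwrite("pics/w3c.png",cv2.resize(crop,(800,519),interpolation=cv2.INTER_CUBIC))
E
```

```text
bores [[628.2, 52.0], [622.7, -1.0], [618.1, -54.0], [613.4, -108.1]]
front corners [[514.8, 98.0], [494.0, -130.4]] 229.36910798381382
yaw -5.194233536616449 -5.260623541044256
```

View pics/w3c.png

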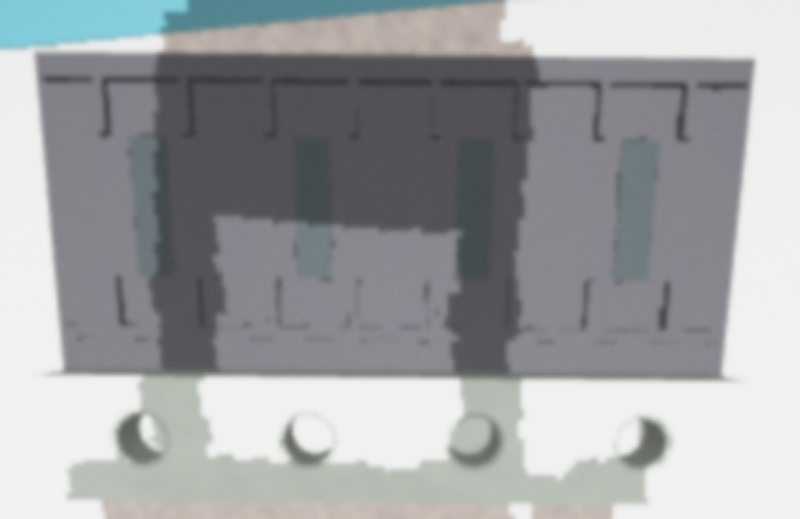

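```bash
for i in 1 2; do python3 -m creep '[[[-19,1,-2,0,0,-7],[-19,1,-2,0,0,-7],[-19,1,-2,0,0,-7],[-19,1,-2,0,0,-7],[-19,1,-2,0,0,-7]]]' 0.25; done;  python3 -m creep '[[[-19,0,-4,0,0,-7],[-17,0,-4,0,0,-7],[0,0,0,0,0,-1],[0,0,0,0,0,0]]]'
python3 - <<'E'
from h import *
im,m=grab("wrist","pics/w4.png"); s=robot.observe(); print(s["tool_pos"],np.degrees(s["tool_rot"]),s["qpos"].round(2))
for o in white(im,m,.006): print(o)
im,m=grab("top","pics/t4.png")
for o in white(im,m,.006,(220,140,490,300)): print("top",o)
E
```

```text
time: 17.3
tool_pos: [0.5556, -0.0251, 0.3442]
tool_rot: [-3.14, 0.028, 2.431]
contact_force: [-0.5, -0.6, 0.8]
opening: 0.0344
time: 17.72
tool_pos: [0.4537, -0.0243, 0.3389]
tool_rot: [3.137, 0.035, 1.805]
contact_force: [-0.7, -0.6, 0.2]
opening: 0.0345
time: 18.05
tool_pos: [0.4116, -0.0266, 0.3342]
tool_rot: [3.133, 0.039, 1.532]
contact_force: [0.6, -0.8, -0.4]
opening: 0.0342
[ 0.41175515 -0.02656192  0.33410749] [179.52765639   2.20386176  87.81762071] [-0.24  0.22  1.92 -0.04  0.99 -0.18]
(array([335., 298.]), array([ 422.2, -166.4]), np.float32(154.5), 63.2, 22.7)
(array([335., 172.]), array([425.9, -22.8]), np.float32(89.0), 70.1, 20.4)
top (array([245., 297.]), array([303. ,  96.2]), np.float32(91.4), 69.3, 14.9)
top (array([433., 260.]), array([ 390.2, -310.4]), np.float32(79.0), 71.3, 21.8)
top (array([367., 245.]), array([ 418.3, -162.9]), np.float32(154.1), 70.8, 21.5)
top (array([433., 169.]), array([ 592.2, -313. ]), np.float32(176.2), 76.7, 29.2)
```

```bash
python3 -m creep '[[[7,2,-30,2.2,0.5,1.2],[6,2,-35,0,0,0],[0,0,-30,0,0,0],[0,0,-22,0,0,0],[0,0,0,0,0,0]]]'
```

```text
time: 18.57
tool_pos: [0.4318, -0.0242, 0.2167]
tool_rot: [3.126, 0.003, 1.567]
contact_force: [-1.2, -0.2, -0.4]
opening: 0.035
```

```bash
python3 -m creep '[[[-5,1,-10,0,0.9,-0.8],[-1,0,-10,0,0,0],[0,0,-4,0,0,0],[0,0,0,0,0,0]]]'
```

```text
time: 18.9
tool_pos: [0.428, -0.0238, 0.1929]
tool_rot: [3.141, 0.004, 1.555]
contact_force: [-0.6, 1.2, 1.1]
opening: 0.0343
```

```bash
python3 -m creep '[[[-2,1,-6,0,0,0],[0,0,-3.5,0,0,0],[0,0,0,0,0,0]]]'
```

```text
time: 19.15
tool_pos: [0.427, -0.0229, 0.1847]
tool_rot: [3.137, 0.005, 1.555]
contact_force: [-0.1, 1.2, -0.1]
opening: 0.0344
```

```bash
python3 -m creep '[[[-0.5,0,-3.5,0,0,0],[0,0,0,0,0,0]]]'; python3 -m creep '[[[0,0,0,0,0,0],[0,0,0,0,0,0],[0,0,0,0,0,0]]]' 0.7 15
```

```text
time: 19.32
tool_pos: [0.4266, -0.0229, 0.1815]
tool_rot: [3.135, 0.005, 1.555]
contact_force: [-1.0, 0.9, 0.1]
opening: 0.0345
time: 19.57
tool_pos: [0.4268, -0.0229, 0.1818]
tool_rot: [3.135, 0.006, 1.555]
contact_force: [0.3, 0.1, -0.1]
opening: 0.0195
```

```bash
python3 -m creep '[[[0,0,25,0,0,0],[0,0,35,0,0,0],[0,0,25,0,0,3],[10,7,5,0,0,7],[11,7,0,0,0,7]]]'; for i in 1; do python3 -m creep '[[[11,7,0,0,0,7],[11,7,0,0,0,7],[11,7,0,0,0,7],[11,7,0,0,0,7],[11,7,0,0,0,7]]]'; done;  python3 -m creep '[[[11,7,0,0,0,7],[11,7,0,0,0,7],[11,7,0,0,0,7],[11,7,0,0,0,7],[0,0,0,0,0,0]]]'
```

```text
time: 19.98
tool_pos: [0.446, -0.0091, 0.2752]
tool_rot: [3.141, 0.006, 1.858]
contact_force: [-0.1, 0.1, -0.8]
opening: 0.0193
time: 20.4
tool_pos: [0.5031, 0.0275, 0.2779]
tool_rot: [3.138, 0.009, 2.484]
contact_force: [0.3, -0.7, 0.6]
opening: 0.0195
time: 20.82
tool_pos: [0.5501, 0.0581, 0.278]
tool_rot: [3.137, 0.01, 2.989]
contact_force: [-0.7, 0.1, 0.0]
opening: 0.0192
```

```bash
python3 -m creep '[[[4,1,-20,0,0.5,3],[1,1,-25,0,0,0],[0,0,-10,0,0,0],[0,0,0,0,0,0]]]'; python3 - <<'E'
from h import *
im,m=grab("wrist","pics/w5.png"); s=robot.observe(); print(s["tool_pos"],np.degrees(s["tool_rot"])); np.save("w5.npy",m["pose"])
for n,(x,y) in dict(bed0=(.556,.0603)).items():
    c,sn=np.cos(np.radians(-5.5)),np.sin(np.radians(-5.5))
    P=[(x+c*a-sn*b,y+sn*a+c*b,z) for a,b,z in((-38,-12.2,9),(-38,12.2,9),(-22,-12.2,9),(-22,12.2,9)) for a,b,z in [(a/1e3,b/1e3,z/1e3)]]
    print(proj(m,P).round(1).tolist())
E
```

```text
time: 21.15
tool_pos: [0.5542, 0.0598, 0.2223]
tool_rot: [3.139, 0.003, 3.032]
contact_force: [-1.1, -0.6, 0.2]
opening: 0.0192
[0.55429608 0.05977611 0.22305464] [1.79831653e+02 1.74118454e-01 1.73741276e+02]
[[305.5, 176.0], [343.5, 175.6], [306.2, 200.1], [343.3, 199.6]]
```

View pics/w5.png

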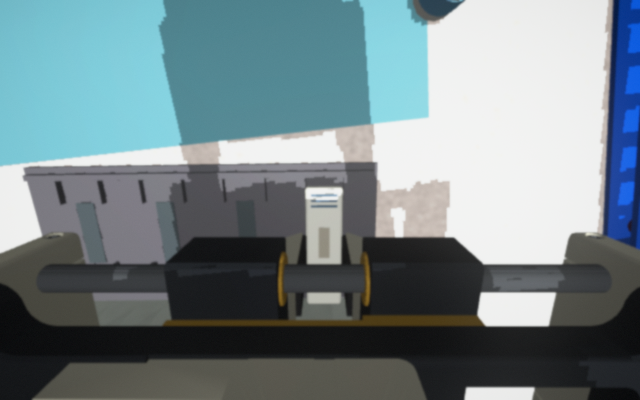

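```bash
python3 -m creep '[[[1,1,-10,0,0,0.8],[1,1,-9,0,0,0],[0,0,-5,0,0,0],[0,0,0,0,0,0]]]'
```

```text
time: 21.53
tool_pos: [0.5567, 0.0613, 0.1999]
tool_rot: [3.138, 0.007, 3.044]
contact_force: [-0.8, -0.6, -0.3]
opening: 0.0197
```

```bash
python3 -m creep '[[[-0.5,0,-7,0,0.5,0],[0,0,-5,0,0,0],[0,0,0,0,0,0]]]'
```

```text
time: 21.78
tool_pos: [0.5565, 0.0612, 0.1875]
tool_rot: [3.139, -0.001, 3.043]
contact_force: [0.3, -0.5, -0.2]
opening: 0.0192
```

```bash
python3 -m creep '[[[0,0,-2,0,0,0],[0,0,0,0,0,0]]]'; python3 -m creep '[[[0,0,0,0,0,0],[0,0,0,0,0,0],[0,0,0,0,0,0]]]' 0.4 15;  python3 -m creep '[[[0,0,20,0,0,0],[0,0,30,0,0,0],[20,0,30,0,0,0],[30,0,20,0,0,0],[0,0,0,0,0,0]]]'
python3 - <<'E'
from h import *
im,m=grab("wrist","pics/w6.png"); s=robot.observe(); print(s["tool_pos"],np.degrees(s["tool_rot"])); np.save("w6.npy",m["pose"])
E
```

```text
time: 21.95
tool_pos: [0.5567, 0.0613, 0.1856]
tool_rot: [3.139, -0.0, 3.043]
contact_force: [-0.1, -0.5, -0.6]
opening: 0.0192
time: 22.2
tool_pos: [0.5567, 0.0612, 0.1858]
tool_rot: [3.139, 0.0, 3.043]
contact_force: [1.1, 1.3, -0.4]
opening: 0.0269
time: 22.62
tool_pos: [0.6057, 0.0614, 0.289]
tool_rot: [3.14, -0.007, 3.043]
contact_force: [-1.3, 0.5, 0.4]
opening: 0.0276
[0.60352597 0.06153505 0.28695443] [179.91757978  -0.66175788 174.36667892]
```

View pics/w6.png

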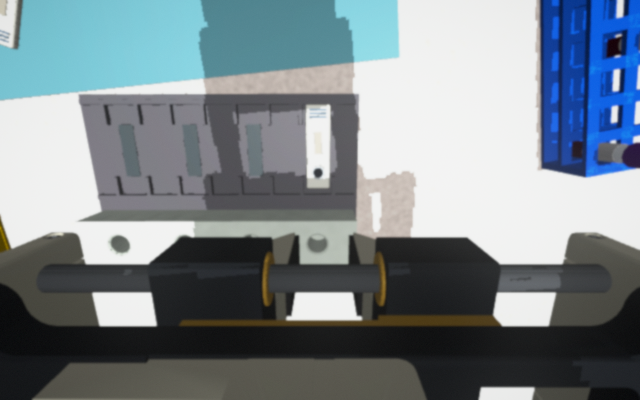

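```bash
python3 -m creep '[[[-10,-28,8,0,0,-7],[-23,-28,8,0,0,-7],[-23,-28,8,0,0,-6],[-23,-28,4,0,0,0],[-23,-28,4,0,0,0]]]' 0.25;  python3 -m creep '[[[-23,-28,4,0,0,0],[-23,-28,0,0,0,0],[-23,-18,0,0,0,0],[-5,-2,0,0,0,0],[0,0,0,0,0,0]]]'
python3 - <<'E'
from h import *
im,m=grab("wrist","pics/w7.png"); s=robot.observe(); print(s["tool_pos"],np.degrees(s["tool_rot"]),s["qpos"].round(2))
for o in white(im,m,.007): print(o)
im,m=grab("top","pics/t7.png")
for o in white(im,m,.007,(220,140,490,300)): print("top",o)
E
```

```text
time: 23.08
tool_pos: [0.4969, -0.0766, 0.3142]
tool_rot: [3.14, -0.018, 2.686]
contact_force: [0.7, -1.3, -0.5]
opening: 0.0344
time: 23.5
tool_pos: [0.411, -0.157, 0.3148]
tool_rot: [3.141, -0.028, 2.681]
contact_force: [0.9, 0.2, 0.7]
opening: 0.0345
[ 0.411538   -0.15658223  0.3147498 ] [179.98483324  -1.63027892 153.64264826] [-0.54  0.3   1.87 -0.    1.   -1.65]
(array([320., 213.]), array([ 417.7, -165.8]), np.float32(153.9), 69.9, 20.4)
top (array([433., 169.]), array([ 592. , -312.6]), np.float32(175.9), 76.6, 29.2)
```

```bash
python3 -m creep '[[[3,-4,-30,-0.7,-1.5,0],[3,-4,-30,0,0,0],[0,0,-25,0,0,0],[0,0,-18,0,0,0],[0,0,0,0,0,0]]]'
```

```text
time: 24.02
tool_pos: [0.4231, -0.1604, 0.2089]
tool_rot: [3.14, 0.011, 2.69]
contact_force: [-1.2, 0.9, -0.4]
opening: 0.0343
```

```bash
python3 -m creep '[[[-4,-4,-9,0.3,0.5,0],[-1,-1,-7,0,0,0],[0,0,-3,0,0,0],[0,0,0,0,0,0]]]'
```

```text
time: 24.35
tool_pos: [0.4199, -0.164, 0.1889]
tool_rot: [3.138, 0.0, 2.694]
contact_force: [0.2, -1.1, 0.1]
opening: 0.0345
```

```bash
python3 -m creep '[[[-2,-1,-6,0,0,0],[0,0,-1.5,0,0,0],[0,0,0,0,0,0]]]'; python3 -m creep '[[[0,0,0,0,0,0],[0,0,0,0,0,0],[0,0,0,0,0,0]]]' 0.7 15
```

```text
time: 24.6
tool_pos: [0.4184, -0.1655, 0.1822]
tool_rot: [3.139, 0.004, 2.694]
contact_force: [0.5, 0.0, -0.3]
opening: 0.0346
time: 24.85
tool_pos: [0.4185, -0.1657, 0.183]
tool_rot: [3.139, 0.006, 2.694]
contact_force: [-0.5, -0.2, -0.2]
opening: 0.0189
```

```bash
python3 -m creep '[[[0,0,25,0,0,0],[0,0,35,0,0,0],[0,0,25,0,0,-5],[5,5,10,0,0,-7],[6,6,0,0,0,-7]]]'; for i in 1 2 3; do python3 -m creep '[[[6,6,0,0,0,-7],[6,6,0,0,0,-7],[6,6,0,0,0,-7],[6,6,0,0,0,-7],[6,6,0,0,0,-7]]]'; done
```

```text
time: 25.27
tool_pos: [0.4283, -0.1547, 0.2819]
tool_rot: [3.136, 0.002, 2.353]
contact_force: [0.5, -0.3, 0.3]
opening: 0.0185
time: 25.68
tool_pos: [0.4594, -0.1236, 0.2853]
tool_rot: [3.133, 0.007, 1.728]
contact_force: [-0.6, -0.8, -0.1]
opening: 0.019
time: 26.1
tool_pos: [0.4905, -0.0917, 0.2862]
tool_rot: [3.131, 0.008, 1.103]
contact_force: [0.4, -0.2, 0.1]
opening: 0.0188
time: 26.52
tool_pos: [0.5215, -0.0598, 0.2868]
tool_rot: [3.131, 0.007, 0.478]
contact_force: [0.7, 0.1, -0.1]
opening: 0.0188
```

```bash
python3 -m creep '[[[6,4,0,0,0,-7],[6,4,-10,0,0,-7],[6,4,-20,0,0,-7],[6,0,-20,0,0,-7],[0,0,-10,0,0,-4]]]';python3 -m creep '[[[0,0,-5,0,0,0],[0,0,0,0,0,0]]]'
```

```text
time: 26.93
tool_pos: [0.5482, -0.0458, 0.2286]
tool_rot: [3.128, -0.001, -0.097]
contact_force: [-1.2, -0.0, -0.7]
opening: 0.019
time: 27.1
tool_pos: [0.5476, -0.0455, 0.2212]
tool_rot: [3.129, 0.003, -0.097]
contact_force: [-0.5, -0.2, 1.1]
opening: 0.019
```

```bash
python3 -m creep '[[[-1.5,-1,-12,0.7,0,0],[0,0,-8,0,0,0],[0,0,0,0,0,0]]]'
```

```text
time: 27.35
tool_pos: [0.5463, -0.0466, 0.2021]
tool_rot: [3.141, 0.002, -0.091]
contact_force: [-0.3, -0.2, -0.7]
opening: 0.0189
```

```bash
python3 -m creep '[[[0,0,-8,0,0,-0.3],[0,0,-6,0,0,0],[0,0,0,0,0,0]]]'
```

```text
time: 27.6
tool_pos: [0.5468, -0.0469, 0.1886]
tool_rot: [3.14, -0.001, -0.095]
contact_force: [0.5, 0.1, -0.4]
opening: 0.0187
```

```bash
python3 -m creep '[[[0,0,-1.5,0,0,0],[0,0,0,0,0,0]]]'; python3 -m creep '[[[0,0,0,0,0,0],[0,0,0,0,0,0],[0,0,0,0,0,0]]]' 0.4 15;  python3 -m creep '[[[0,0,20,0,0,0],[0,0,30,0,0,0],[0,20,40,0,0,0],[0,30,28,0,0,0],[0,40,10,0,0,0]]]'; python3 -m creep '[[[-1,40,10,0,0,0],[-1,40,10,0,0,0],[-1,40,10,0,0,0],[-1,40,5,0,0,0],[-1,40,0,0,0,0]]]' 0;  python3 -m creep '[[[0,20,0,0,0,0],[0,10,0,0,0,0],[0,0,0,0,0,0]]]'
python3 - <<'E'
from h import *
im,m=grab("wrist","pics/w8.png"); s=robot.observe(); print(s["tool_pos"],np.degrees(s["tool_rot"]),s["qpos"].round(2)); np.save("w8.npy",m["pose"])
E
```

```text
time: 27.77
tool_pos: [0.5469, -0.0469, 0.1872]
tool_rot: [3.14, -0.001, -0.094]
contact_force: [0.4, -0.6, -0.9]
opening: 0.0188
time: 28.02
tool_pos: [0.5472, -0.0469, 0.1878]
tool_rot: [3.139, -0.002, -0.094]
contact_force: [-0.0, -0.3, 0.4]
opening: 0.027
time: 28.43
tool_pos: [0.5459, 0.0388, 0.3161]
tool_rot: [3.139, 0.005, -0.103]
contact_force: [0.8, 0.9, 0.2]
opening: 0.0278
time: 28.85
tool_pos: [0.5397, 0.2435, 0.3593]
tool_rot: [-3.141, -0.007, -0.108]
contact_force: [1.7, -0.3, -0.1]
opening: 0.0456
time: 29.1
tool_pos: [0.5374, 0.2826, 0.3606]
tool_rot: [-3.137, -0.009, -0.099]
contact_force: [-0.8, 0.4, -0.7]
opening: 0.0459
[0.53758731 0.28143057 0.3605224 ] [-179.78981676   -0.52374255   -5.70568483] [ 0.36  0.52  1.36 -0.    1.25  2.03]
```

View pics/w8.png

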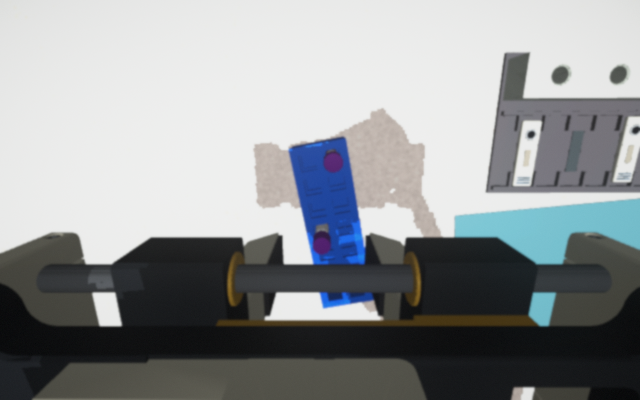

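```bash
cat >> h.py <<'E'
def stoppers(im,m,z=.086):
    hsv=cv2.cvtColor(im,cv2.COLOR_BGR2HSV); h,s,v=cv2.split(hsv)
    k=cv2.morphologyEx(((h>132)&(h<172)&(s>70)).astype(np.uint8),cv2.MORPH_OPEN,np.ones((2,2)))
    for c in cv2.findContours(k,cv2.RETR_EXTERNAL,cv2.CHAIN_APPROX_NONE)[0]:
        if cv2.contourArea(c)>15:
            p,r=cv2.minEnclosingCircle(c); print(np.round(p),round(r,1),(cast(m,p,z)[0]*1000).round(1),(cast(m,[p],z-.01)[0]*1000).round(1))
E
python3 - <<'E'
from h import *
im=cv2.imread("pics/w8.png"); m=viewer.camera_model("wrist"); m["pose"]=np.load("w8.npy"); stoppers(im,m)
im,m=grab("top"); print("top"); stoppers(im,m)
E
```

```text
[322. 243.] 10.7 [504.6 287.2  86. ] [500.6 287.7  76. ]
[334. 162.] 10.0 [575.7 270.   86. ] [574.4 269.8  76. ]
top
[150. 200.] 4.7 [497.8 285.1  86. ] [498.6 289.5  76. ]
```

```bash
python3 -m creep '[[[18,-6,-10,0,0,0],[17,-5,-10,0,0,0],[0,0,0,0,0,0],[0,0,0,0,0,0]]]'
python3 - <<'E'
from h import *
im,m=grab("wrist","pics/w9.png"); s=robot.observe(); print(s["tool_pos"],np.degrees(s["tool_rot"])); stoppers(im,m)
E
```

```text
time: 29.53
tool_pos: [0.5747, 0.2619, 0.3401]
tool_rot: [-3.141, -0.008, -0.107]
contact_force: [-1.1, -0.3, 0.4]
opening: 0.0454
[0.57469769 0.26172392 0.33996401] [-179.98984707   -0.45004988   -6.15880855]
[302. 297.] 9.1 [501.6 287.4  86. ] [495.5 288.8  76. ]
[313. 212.] 11.3 [576.9 269.3  86. ] [574. 270.  76.]
```

```bash
python3 -m creep '[[[0,4,-25,0,0.45,0],[0,3,-25,0,0,0],[0,0,-20,0,0,0],[0,0,0,0,0,0]]]'
```

```text
time: 29.92
tool_pos: [0.5739, 0.2656, 0.272]
tool_rot: [-3.14, -0.005, -0.112]
contact_force: [-1.0, -0.2, -0.7]
opening: 0.0458
```

```bash
python3 -m creep '[[[1,3.5,-15,0,0.3,0.8],[1,0.5,-12,0,0,0],[0,0,-7,0,0,0],[0,0,0,0,0,0]]]'
```

```text
time: 30.25
tool_pos: [0.5759, 0.2693, 0.2386]
tool_rot: [-3.14, -0.002, -0.098]
contact_force: [-1.1, 0.8, -0.3]
opening: 0.0458
```

```bash
python3 -m creep '[[[0,0,-2,0,0,0],[0,0,0,0,0,0]]]'; python3 -m creep '[[[0,0,0,0,0,0],[0,0,0,0,0,0],[0,0,0,0,0,0],[0,0,0,0,0,0],[0,0,0,0,0,0]]]' 0.75 15
```

```text
time: 30.42
tool_pos: [0.5761, 0.2694, 0.2369]
tool_rot: [-3.139, -0.003, -0.098]
contact_force: [0.2, -0.6, 0.0]
opening: 0.046
time: 30.83
tool_pos: [0.5768, 0.2696, 0.2394]
tool_rot: [-3.138, -0.007, -0.098]
contact_force: [-0.7, 0.6, -0.1]
opening: 0.0171
```

```bash
python3 -m creep '[[[0,0,15,0,0,0],[0,0,25,0,0,0],[0,0,25,0,0,0],[0,0,10,0,0,0],[4,-20,0,0,0,0]]]' 0.75 20; python3 -m creep '[[[4,-30,0,0,0,0],[5,-35,0,0,0,0],[5,-35,0,0,0,0],[5,-35,0,0,0,0],[5,-35,0,0,0,0]]]'; python3 -m creep '[[[5,-35,0,0,0,0],[5,-35,0,0,0,0],[5,-30,0,0,0,0],[2,-15,0,0,0,0],[0,0,0,0,0,0]]]'
```

```text
time: 31.25
tool_pos: [0.5797, 0.2518, 0.3161]
tool_rot: [-3.137, -0.005, -0.095]
contact_force: [-0.4, 0.3, 0.3]
opening: 0.0166
time: 31.67
tool_pos: [0.6026, 0.0805, 0.3167]
tool_rot: [-3.135, -0.009, -0.085]
contact_force: [1.1, 0.3, -0.2]
opening: 0.0164
time: 32.08
tool_pos: [0.6195, -0.0474, 0.3149]
tool_rot: [-3.137, -0.008, -0.092]
contact_force: [-0.3, 0.4, -0.1]
opening: 0.0161
```

```bash
python3 -m creep '[[[0,-5,-8,0,0.4,0],[0,-1,-5,0,0,0],[0,0,0,0,0,0],[0,0,0,0,0,0]]]'
python3 - <<'E'
from h import *
im,m=grab("wrist"); s=robot.observe(); print(s["tool_pos"],np.degrees(s["tool_rot"]),s["opening"]); np.save("w10.npy",m["pose"]); cv2.imwrite("pics/w10f.png",im)
cv2.imwrite("pics/w10.png",cv2.resize(im[150:340,190:450],(780,570),interpolation=cv2.INTER_CUBIC))
print(proj(m,[(.6185,-.054,.038)]))
E
```

```text
time: 32.42
tool_pos: [0.6189, -0.0525, 0.299]
tool_rot: [-3.136, 0.002, -0.092]
contact_force: [0.6, -0.5, -0.0]
opening: 0.0164
[ 0.61883386 -0.05221103  0.29895218] [-1.79688341e+02  1.32673960e-01 -5.23795501e+00] 0.01634025909195693
[[325.77613537 208.31237786]]
```

View pics/w10.png

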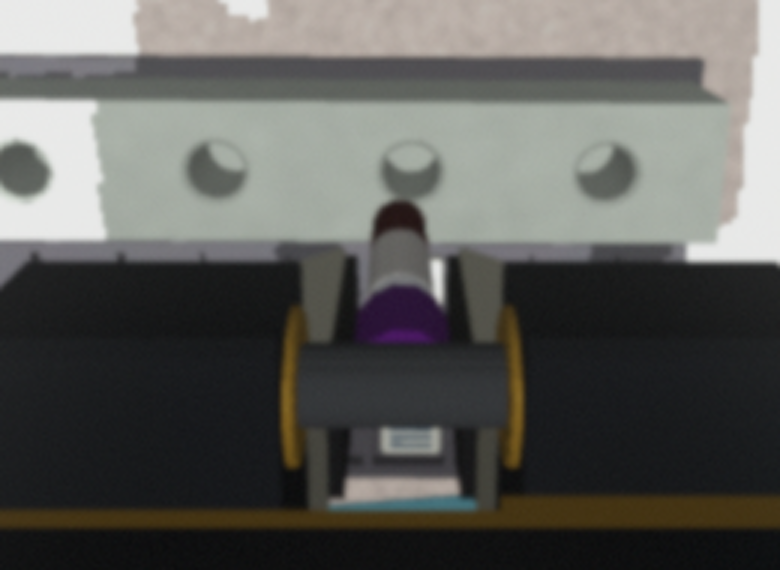

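```bash
python3 - <<'E'
from h import *
m=viewer.camera_model("wrist"); m["pose"]=np.load("w10.npy")
f=lambda x,y:(190+x/3,150+y/3)
print("bore",cast(m,f(411,170),.038)*1000)
for z in(.0685,.0705,.0725): print("foot",cast(m,f(398,226),z)*1000)
for z in(.100,.11): print("mid left/right edges",cast(m,[f(372,265),f(427,265)],z).mean(0)*1000)
print("bores 1,3", cast(m,[f(216,170),f(606,170)],.038)*1000)
E
```

```text
bore [[619.81618679 -55.12994122  38.        ]]
foot [[614.63198147 -51.25984981  68.5       ]]
foot [[615.3334347  -51.33694212  70.5       ]]
foot [[616.03488793 -51.41403444  72.5       ]]
mid left/right edges [617.02871011 -51.99459686 100.        ]
mid left/right edges [621.02021199 -52.40689532 110.        ]
bores 1,3 [[ 624.62815785   -1.74401101   38.        ]
 [ 615.0110756  -108.43976534   38.        ]]
```

```bash
python3 -m creep '[[[1.5,-2,-8,-0.3,0,0],[1,-1.6,-7,0,0,0],[0,0,-3,0,0,0],[0,0,0,0,0,0]]]'
python3 - <<'E'
from h import *
im,m=grab("wrist"); s=robot.observe(); print(s["tool_pos"],np.degrees(s["tool_rot"]),s["opening"]); np.save("w11.npy",m["pose"]); cv2.imwrite("pics/w11f.png",im)
cv2.imwrite("pics/w11.png",cv2.resize(im[180:300,260:390],(780,720),interpolation=cv2.INTER_CUBIC)[:600])
print(proj(m,[(.6185,-.054,.038)]))
E
```

```text
time: 32.8
tool_pos: [0.6216, -0.0531, 0.2793]
tool_rot: [3.141, 0.001, -0.087]
contact_force: [-0.3, -0.2, 0.1]
opening: 0.0162
[ 0.62161285 -0.05315702  0.27956289] [ 1.79996352e+02  6.94391641e-02 -5.00220869e+00] 0.016443535262956645
[[323.5952187  219.23332612]]
```

View pics/w11.png

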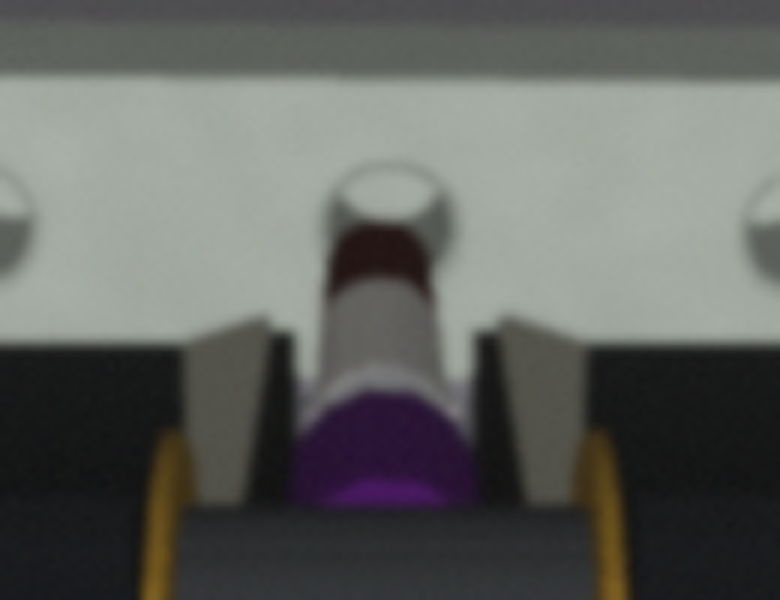

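```bash
python3 - <<'E'
from h import *
m=viewer.camera_model("wrist"); m["pose"]=np.load("w11.npy")
f=lambda x,y:(260+x/6,180+y/6)
print("bore",cast(m,f(388,225),.038)*1000)
for z in(.049,.051,.053): print("foot",cast(m,f(381,274),z)*1000)
E
```

```text
bore [[619.8165857 -54.9357711  38.       ]]
foot [[617.18922516 -53.79331204  49.        ]]
foot [[617.89320627 -53.85059845  51.        ]]
foot [[618.59718737 -53.90788487  53.        ]]
```

```bash
python3 -m creep '[[[2,-1.2,-2,0,0,0],[0,0,-4,0,0,0],[0,0,-4,0,0,0],[0,0,0,0,0,0]]]'
```

```text
time: 33.18
tool_pos: [0.6241, -0.0544, 0.2691]
tool_rot: [3.141, 0.0, -0.087]
contact_force: [-1.0, 0.3, 0.7]
opening: 0.0163
```

```bash
python3 -m creep '[[[-0.4,0,-5,0,0,0],[0,0,-5,0,0,0],[0,0,0,0,0,0]]]'
```

```text
time: 33.43
tool_pos: [0.6235, -0.0545, 0.2582]
tool_rot: [3.141, 0.0, -0.087]
contact_force: [0.2, -0.4, -1.3]
opening: 0.0165
```

```bash
python3 -m creep '[[[0,0,-6,0,0,0],[0,0,-5,0,0,0],[0,0,0,0,0,0]]]';python3 -m creep '[[[0,0,-1.5,0,0,0],[0,0,0,0,0,0]]]'
```

```text
time: 33.68
tool_pos: [0.6233, -0.0545, 0.2459]
tool_rot: [3.141, 0.001, -0.088]
contact_force: [-0.4, 0.2, 0.5]
opening: 0.0162
time: 33.85
tool_pos: [0.6233, -0.0545, 0.2437]
tool_rot: [3.142, 0.001, -0.088]
contact_force: [-0.2, 0.4, -0.7]
opening: 0.0164
```

```bash
python3 -m creep '[[[0,0,-1.5,0,0,0],[0,0,0,0,0,0]]]';python3 -m creep '[[[0,0,-1.2,0,0,0],[0,0,0,0,0,0]]]'
```

```text
time: 34.02
tool_pos: [0.6238, -0.0546, 0.2433]
tool_rot: [3.141, -0.001, -0.088]
contact_force: [-0.7, 0.1, -0.6]
opening: 0.0158
time: 34.18
tool_pos: [0.6238, -0.0545, 0.2433]
tool_rot: [3.141, -0.002, -0.087]
contact_force: [-1.4, 0.0, -0.6]
opening: 0.0166
```

```bash
python3 -m creep '[[[0,0,-1,0,0,0],[0,0,0,0,0,0],[0,0,0,0,0,0]]]' 0.3; python3 -m creep '[[[0,0,15,0,0,0],[0,0,30,0,0,0],[0,0,35,0,0,0],[-3,15,25,0,0,0],[-12,33,0,0,0,0]]]'
python3 - <<'E'
from h import *
im,m=grab("wrist","pics/w12.png"); s=robot.observe(); print(s["tool_pos"]); stoppers(im,m,.09)
E
```

```text
time: 34.43
tool_pos: [0.6239, -0.0545, 0.2422]
tool_rot: [3.141, -0.003, -0.087]
contact_force: [-0.6, -0.3, -0.7]
opening: 0.0303
time: 34.85
tool_pos: [0.609, -0.0105, 0.347]
tool_rot: [3.141, 0.002, -0.094]
contact_force: [1.0, 0.6, 0.8]
opening: 0.032
[ 0.60618185 -0.00367413  0.34522527]
[379. 196.] 12.8 [615.9 -57.3  90. ] [613.3 -58.9  80. ]
```

View pics/w12.png

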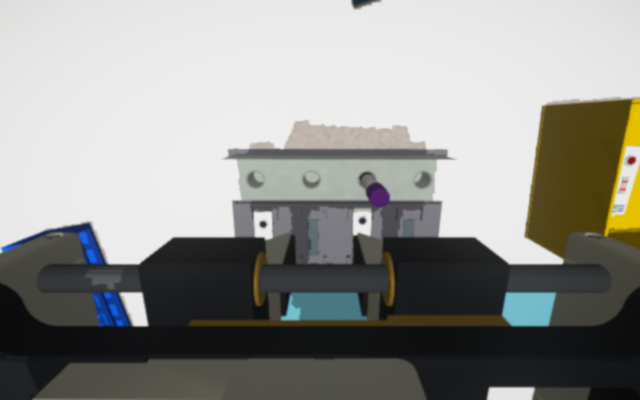

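```bash
python3 -m creep '[[[-13,36,0,0,0,0],[-13,37,0,0,0,0],[-13,37,0,0,0,0],[-13,37,0,0,0,0],[-13,37,0,0,0,0]]]' 0; python3 -m creep '[[[-13,37,0,0,0,0],[-13,37,0,0,0,0],[-8,20,0,0,0,0],[0,0,0,0,0,0],[0,0,0,0,0,0]]]'
python3 - <<'E'
from h import *
im,m=grab("wrist","pics/w13.png"); s=robot.observe(); print(s["tool_pos"],np.degrees(s["tool_rot"])); stoppers(im,m)
E
```

```text
time: 35.32
tool_pos: [0.5397, 0.1807, 0.3448]
tool_rot: [-3.14, 0.005, -0.097]
contact_force: [1.4, -0.1, 0.0]
opening: 0.0454
time: 35.73
tool_pos: [0.4992, 0.2862, 0.3432]
tool_rot: [-3.139, 0.007, -0.087]
contact_force: [-0.4, 0.1, 0.9]
opening: 0.0456
[0.49932484 0.28576331 0.34312321] [-179.8245755     0.44381516   -5.05086294]
[321. 203.] 11.4 [503.3 287.5  86. ] [500.5 287.8  76. ]
```

```bash
python3 -m creep '[[[1,1,-25,0.2,-0.4,-0.3],[0,0.5,-30,0,0,0],[0,0,-20,0,0,0],[0,0,0,0,0,0]]]'
```

```text
time: 36.12
tool_pos: [0.5029, 0.2828, 0.2673]
tool_rot: [-3.133, -0.005, -0.098]
contact_force: [-0.6, -0.9, -0.2]
opening: 0.0453
```

```bash
python3 -m creep '[[[-1.5,3.5,-12,-0.5,0.2,0],[-0.5,1,-9,0,0,0],[0,0,-5,0,0,0],[0,0,0,0,0,0]]]'
```

```text
time: 36.45
tool_pos: [0.5032, 0.2846, 0.2406]
tool_rot: [3.14, -0.003, -0.103]
contact_force: [0.1, -0.7, 0.4]
opening: 0.046
```

```bash
python3 -m creep '[[[-3,3,-2,0,0.2,0.3],[-0.5,0,-1,0,0,0],[0,0,0,0,0,0]]]'; python3 -m creep '[[[0,0,0,0,0,0],[0,0,0,0,0,0],[0,0,0,0,0,0],[0,0,0,0,0,0],[0,0,0,0,0,0]]]' 0.75 15
```

```text
time: 36.7
tool_pos: [0.5001, 0.2879, 0.2388]
tool_rot: [3.141, -0.002, -0.098]
contact_force: [-0.9, -0.3, 0.7]
opening: 0.0458
time: 37.12
tool_pos: [0.5002, 0.2885, 0.2407]
tool_rot: [-3.14, -0.005, -0.097]
contact_force: [0.4, -0.0, -0.9]
opening: 0.0172
```

```bash
python3 -m creep '[[[0,0,15,0,0,0],[0,0,25,0,0,0],[0,0,25,0,0,0],[0,0,10,0,0,0],[10,-20,0,0,0,0]]]' 0.75 20; python3 -m creep '[[[18,-33,0,0,0,0],[19,-36,0,0,0,0],[20,-36,0,0,0,0],[20,-36,0,0,0,0],[20,-35,0,0,0,0]]]'; python3 -m creep '[[[18,-30,0,0,0,0],[5,-10,-8,0,0.3,0],[0,0,-8,0,0,0],[0,0,0,0,0,0]]]'
```

```text
time: 37.53
tool_pos: [0.5087, 0.2702, 0.3171]
tool_rot: [-3.141, -0.002, -0.094]
contact_force: [0.3, -0.2, -1.5]
opening: 0.0164
time: 37.95
tool_pos: [0.6056, 0.0925, 0.3177]
tool_rot: [-3.138, -0.004, -0.083]
contact_force: [0.3, 0.4, -0.6]
opening: 0.0164
time: 38.28
tool_pos: [0.6319, 0.0421, 0.2985]
tool_rot: [-3.14, 0.001, -0.093]
contact_force: [-0.5, 1.3, -0.3]
opening: 0.0165
```

```bash
python3 -m creep '[[[0,6,-8,0,0,0],[0,5,-6,0,0,0],[0,0,-2,0,0,0],[0,0,0,0,0,0]]]'
python3 - <<'E'
from h import *
im,m=grab("wrist"); s=robot.observe(); print(s["tool_pos"],np.degrees(s["tool_rot"]),s["opening"]); np.save("w14.npy",m["pose"]); cv2.imwrite("pics/w14f.png",im)
cv2.imwrite("pics/w14.png",cv2.resize(im[180:300,260:390],(780,720),interpolation=cv2.INTER_CUBIC)[:600])
E
```

```text
time: 38.62
tool_pos: [0.6293, 0.0596, 0.2793]
tool_rot: [-3.139, 0.005, -0.087]
contact_force: [-0.1, 0.2, -0.2]
opening: 0.0164
[0.62931624 0.05981666 0.27946527] [-179.84899621    0.30370001   -5.00012734] 0.016022593285833706
```

View pics/w14.png

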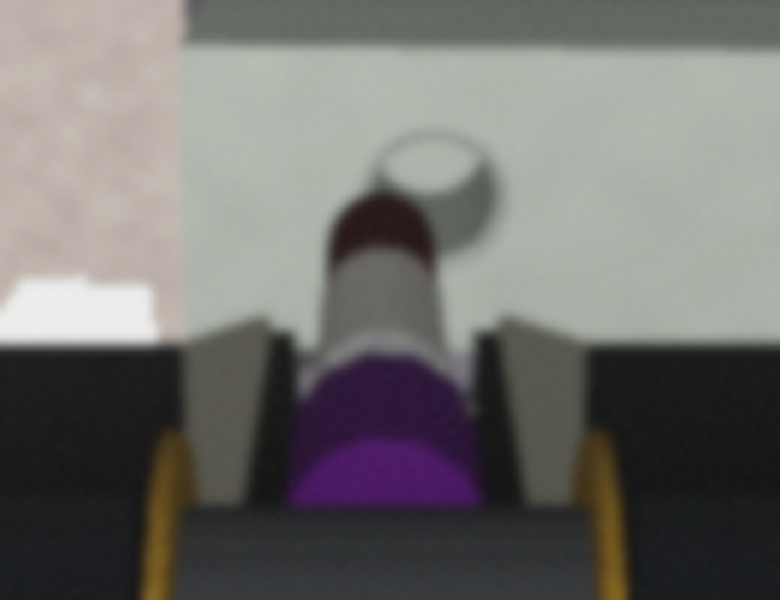

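```bash
python3 - <<'E'
from h import *
m=viewer.camera_model("wrist"); m["pose"]=np.load("w14.npy")
f=lambda x,y:(260+x/6,180+y/6)
print("bore",cast(m,f(436,191),.038)*1000, "foot",cast(m,f(383,242),.0493)*1000)
E
```

```text
bore [[630.62928798  52.08278242  38.        ]] foot [[628.23190636  59.03246018  49.3       ]]
```

```bash
python3 -m creep '[[[1.5,-4,0,0,0,0],[0.9,-3,0,0,0,0],[0,0,0,0,0,0]]]'
```

```text
time: 38.92
tool_pos: [0.6317, 0.0544, 0.2805]
tool_rot: [-3.139, 0.004, -0.084]
contact_force: [0.1, -0.6, 0.5]
opening: 0.0165
```

```bash
python3 -m creep '[[[0,-1.7,-2,0,0,0],[0,0,-3,0,0,0],[0,0,-4,0,0,0],[0,0,0,0,0,0]]]'
```

```text
time: 39.25
tool_pos: [0.632, 0.0516, 0.2717]
tool_rot: [-3.139, 0.001, -0.085]
contact_force: [0.5, -0.1, -0.5]
opening: 0.0165
```

```bash
python3 -m creep '[[[-0.2,1.2,-2,0,0,0],[0,0,-4,0,0,0],[0,0,0,0,0,0]]]'
```

```text
time: 39.5
tool_pos: [0.6316, 0.0527, 0.2648]
tool_rot: [-3.139, 0.003, -0.086]
contact_force: [-0.2, 0.8, 0.2]
opening: 0.0167
```

```bash
python3 -m creep '[[[0,0,-6,0,0,0],[0,0,-6,0,0,0],[0,0,0,0,0,0]]]'; python3 -m creep '[[[0,0,-4,0,0,0],[0,0,-3,0,0,0],[0,0,0,0,0,0]]]'
```

```text
time: 39.75
tool_pos: [0.6313, 0.0529, 0.2514]
tool_rot: [-3.139, 0.003, -0.085]
contact_force: [-1.1, 0.1, 0.8]
opening: 0.0165
time: 40.0
tool_pos: [0.6318, 0.0529, 0.2443]
tool_rot: [-3.139, 0.001, -0.085]
contact_force: [-1.0, -0.4, 5.7]
opening: 0.0163
```

```bash
python3 -m creep '[[[0,0,0,0,0,0],[0,0,0,0,0,0],[0,0,0,0,0,0]]]' 0.3; python3 -m creep '[[[0,0,15,0,0,0],[0,0,30,0,0,0],[0,0,35,0,0,0],[0,0,30,0,0,0],[-20,0,10,0,0,0]]]';  python3 -m creep '[[[-35,-15,0,0,0,0],[-35,-15,0,0,0,0],[-30,-15,0,0,0,0],[-10,0,0,0,0,0],[0,0,0,0,0,0]]]'
python3 - <<'E'
from h import *
im,m=grab("wrist","pics/w15.png"); s=robot.observe(); print(s["tool_pos"],np.degrees(s["tool_rot"])); stoppers(im,m,.090); np.save("w15.npy",m["pose"])
im,m=grab("top","pics/t15.png"); stoppers(im,m,.09)
E
```

```text
time: 40.25
tool_pos: [0.632, 0.0529, 0.2442]
tool_rot: [-3.139, 0.0, -0.085]
contact_force: [0.5, -0.8, -0.3]
opening: 0.0303
time: 40.67
tool_pos: [0.6118, 0.0525, 0.3624]
tool_rot: [-3.139, 0.01, -0.086]
contact_force: [-0.1, 0.0, -0.4]
opening: 0.0321
time: 41.08
tool_pos: [0.4956, 0.0072, 0.3666]
tool_rot: [-3.139, 0.001, -0.084]
contact_force: [1.2, -0.2, 0.5]
opening: 0.0319
[0.49646743 0.00715381 0.36667146] [-1.79879897e+02  1.38715267e-02 -4.78412174e+00]
[392.  51.] 13.5 [612.7 -56.3  90. ] [614.5 -58.5  80. ]
[257.  49.] 13.0 [622.6  47.7  90. ] [624.8  49.6  80. ]
```

View pics/w15.png

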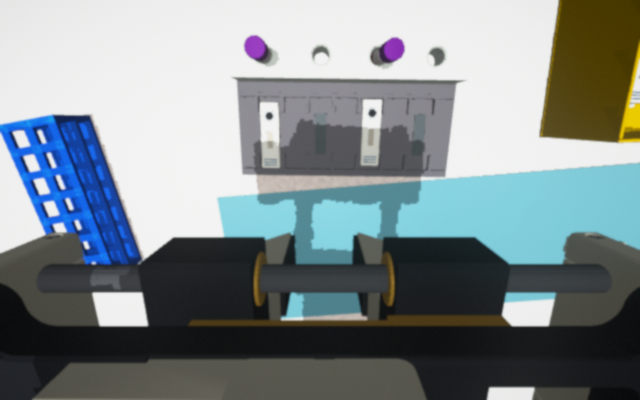

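```bash
python3 - <<'E'
from h import *
im=cv2.imread("pics/w15.png"); m=viewer.camera_model("wrist"); m["pose"]=np.load("w15.npy")
rects(im,m,.01,(248,90,450,172),140)
# nominal tray outline from front corners / bores for comparison
c,s=np.cos(np.radians(-5.4)),np.sin(np.radians(-5.4))
for n,b in dict(lane0=(630.3,52.3),lane2=(619.8,-55)).items(): print(n,"bed expected (wrist frame)",(round(b[0]-73*c,1),round(b[1]-73*s,1)))
top=cv2.imread("pics/t15.png"); mt=viewer.camera_model("top"); rects(top,mt,.01,(250,160,360,206),140)
cv2.imwrite("pics/z.png",cv2.resize(np.vstack([im[30:190,230:470]]),(800,533),interpolation=cv2.INTER_CUBIC))
E
```

```text
140.0 [316. 122.] [556.6  12.2] [146.3  80.5] 85.3
lane0 bed expected (wrist frame) (np.float64(557.6), np.float64(59.2))
lane2 bed expected (wrist frame) (np.float64(547.1), np.float64(-48.1))
140.0 [353. 177.] [ 555.5 -117.7] [101.1  56. ] 1.4
```

View pics/z.png

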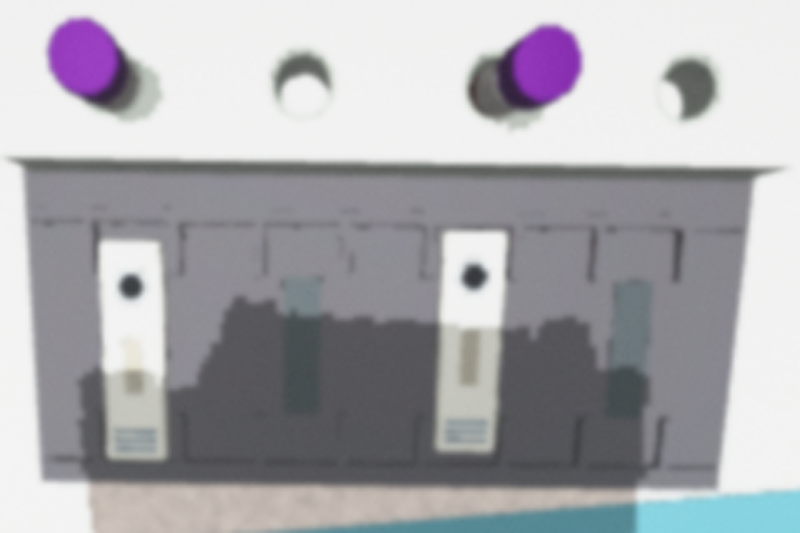

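```bash
python3 - <<'E'
from cell import robot
print(robot.observe()["time"], robot.hand_in())
E
```

```text
the job is handed in; nothing more can be done
41.1833 None
```

I handed the job in at 41.2 s. The tray held four used cassettes, and I dropped all of them into the yellow bin first. I then laid two fresh cassettes in lanes 0 and 2 with their wells towards the block. Last, I stood the two blood tubes from the rack in the bores behind them.

**What the last pictures showed**
- Both fresh cassettes lie within their bed guides and end bars, with wells towards the tubes. By my reading each sits about 1 mm off its lane's centre line.
- Both tubes stand in their bores with the stoppers at about the same height in the picture, the rack is empty, and lanes 1 and 3 are clear.
- The gripper was open, clear above the tray and touching nothing.

**What I could not fully confirm**
- **Tube depth:** tube 0 (lane 0) was felt on the bore floor at about 6 N. The tube in lane 2 showed no clear contact before release; I judged it fully down from its grip height.
- **Cassette flatness:** my automatic shape check failed because the regions merged, so this rests on the pictures and on the release heights and forces.
- **Bin, dropper and cup:** I saw one used cassette in the bin and did not count the other three. I did not check the dropper or the cup at the end; the arm never went near them.
- **First grasp:** the first try on the lane 3 cassette closed on its top. On the second descent the fingertips pressed on the tray floor with about 50 N, under the 120 N wrist limit; the tips are not the gripper body, which has the 40 N limit.

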